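# Spice box back into the third bay

### The job

Count along the spice rack with a closed fingertip: set it on the rack's front top rail over the first bay at the green-capped end and run it along the rail, touching, over the second bay to the third, and no further (filled and empty bays both count). Then push the orange-lidded spice box across the counter and lengthwise into that third bay until it is fully home against the back stop, and take the hand clear. Only push the box: do not grip, lift or tip it, and leave the other things as they stand.

Things in the scene. Friction and masses are not known exactly. Their poses are not given: they have to be found in the camera images.
- rack: Fixed steel divider rack, no floor: boxes slide in over the counter. Origin: middle of its open front (divider fronts), at counter height; x points into the bays (away from robot), y along the front, z up. Six bays at 74 mm pitch, centres y = +185, +111, +37, -37, -111, -185 mm, 68 mm clear between the 6 mm round front ends of the dividers. Turned up to 0.15 rad.
- rail_top (a point): Middle of the top face of the rack's front rail: a straight flat-topped bar, 14 mm wide (7 mm either side of this point along rack x), 16 mm deep, its top 90 mm and underside 74 mm above the counter, y = -225 to +225 mm; above it only the end caps. Axes as the rack's.
- back_stop (a point): Middle of the face of the rack's back stop bar, at rack x = 80 mm, 19 mm above the counter, running behind all bays. A box fully home against it has its centre 35 mm behind the divider fronts and its front face 10 mm proud of them. Axes as the rack's.
- cap_green: Green plastic cap on one end of the rack's front rail (26 x 24 x 28 mm, top 96 mm above the counter); it marks the end from which bays are counted, and may be at either end (rack y = +228 or -228 mm). Origin at the centre of its underside, 68 mm above the counter.
- box_orange_center (a point): Lidded spice box with an orange lid, white body, 90 mm long (x) x 60 mm wide (y) x 60 mm high, vertical corners rounded at 10 mm, flat sides. Point at its centre, 30 mm above its underside; x runs along its length, z up. The box to put away: about 0.2 kg, loose on the counter in front of the rack, its length within about 0.25 rad of the rack's x; it slides when pushed.
- box_blue_center (a point): Lidded spice box with a blue lid, white body, 90 mm long (x) x 60 mm wide (y) x 60 mm high, vertical corners rounded at 10 mm, flat sides. Point at its centre, 30 mm above its underside; x runs along its length, z up. Loose, standing in a bay, to be left alone.
- box_yellow_center (a point): Lidded spice box with a yellow lid, white body, 90 mm long (x) x 60 mm wide (y) x 60 mm high, vertical corners rounded at 10 mm, flat sides. Point at its centre, 30 mm above its underside; x runs along its length, z up. Loose, standing in a bay, to be left alone.
- box_red_center (a point): Lidded spice box with a red lid, white body, 90 mm long (x) x 60 mm wide (y) x 60 mm high, vertical corners rounded at 10 mm, flat sides. Point at its centre, 30 mm above its underside; x runs along its length, z up. Loose, standing in a bay, to be left alone.
- shaker: Aluminium shaker, 52 mm across, 74 mm high, loose on the counter beyond the rack's +y end; origin at the centre of its underside. Leave alone.
- sauce_bottle: Red sauce bottle with white nozzle, 54 mm across, 170 mm high, loose, farther out beyond the rack's +y end; origin at the centre of its underside. Leave alone.
- mill: Dark wooden pepper mill, 50 mm across, 92 mm high, loose, beyond the rack's -y end; origin at the centre of its underside. Leave alone.
- ramekin: White ceramic bowl, 80 mm across, 42 mm high, loose, farther out beyond the rack's -y end; origin at the centre of its underside. Leave alone.
There are look-alikes about, which are no part of the job. What is shaped like the part that bears box_orange_center but purple is not meant.

How it is judged:
On the way, in this order (a step that is already met when the one before it is completed fails the run):
1. a fingertip touches the rail over the first bay from the green cap (((y of cap_green in the frame of rack above 0 m and contact force between the fingers and rack above 0.3 N and z of the grasp point in the frame of rack above 0.085 m and x of the grasp point in the frame of rack between -0.028 and 0.042 m and y of the grasp point in the frame of rack between 0.162 and 0.208 m) or (y of cap_green in the frame of rack below 0 m and contact force between the fingers and rack above 0.3 N and z of the grasp point in the frame of rack above 0.085 m and x of the grasp point in the frame of rack between -0.028 and 0.042 m and y of the grasp point in the frame of rack between -0.208 and -0.162 m))), for 0.04 s.
2. it touches the rail as it crosses the divider into the second bay (((y of cap_green in the frame of rack above 0 m and contact force between the fingers and rack above 0.3 N and z of the grasp point in the frame of rack above 0.085 m and x of the grasp point in the frame of rack between -0.028 and 0.042 m and y of the grasp point in the frame of rack between 0.136 and 0.16 m) or (y of cap_green in the frame of rack below 0 m and contact force between the fingers and rack above 0.3 N and z of the grasp point in the frame of rack above 0.085 m and x of the grasp point in the frame of rack between -0.028 and 0.042 m and y of the grasp point in the frame of rack between -0.16 and -0.136 m))), for 0.02 s.
3. it touches the rail over the middle of the second bay (((y of cap_green in the frame of rack above 0 m and contact force between the fingers and rack above 0.3 N and z of the grasp point in the frame of rack above 0.085 m and x of the grasp point in the frame of rack between -0.028 and 0.042 m and y of the grasp point in the frame of rack between 0.093 and 0.129 m) or (y of cap_green in the frame of rack below 0 m and contact force between the fingers and rack above 0.3 N and z of the grasp point in the frame of rack above 0.085 m and x of the grasp point in the frame of rack between -0.028 and 0.042 m and y of the grasp point in the frame of rack between -0.129 and -0.093 m))), for 0.02 s.
4. it touches the rail as it crosses the divider into the third bay (((y of cap_green in the frame of rack above 0 m and contact force between the fingers and rack above 0.3 N and z of the grasp point in the frame of rack above 0.085 m and x of the grasp point in the frame of rack between -0.028 and 0.042 m and y of the grasp point in the frame of rack between 0.062 and 0.086 m) or (y of cap_green in the frame of rack below 0 m and contact force between the fingers and rack above 0.3 N and z of the grasp point in the frame of rack above 0.085 m and x of the grasp point in the frame of rack between -0.028 and 0.042 m and y of the grasp point in the frame of rack between -0.086 and -0.062 m))), for 0.02 s.
5. it touches the rail over the third bay (((y of cap_green in the frame of rack above 0 m and contact force between the fingers and rack above 0.3 N and z of the grasp point in the frame of rack above 0.085 m and x of the grasp point in the frame of rack between -0.028 and 0.042 m and y of the grasp point in the frame of rack between 0.013 and 0.061 m) or (y of cap_green in the frame of rack below 0 m and contact force between the fingers and rack above 0.3 N and z of the grasp point in the frame of rack above 0.085 m and x of the grasp point in the frame of rack between -0.028 and 0.042 m and y of the grasp point in the frame of rack between -0.061 and -0.013 m))), for 0.04 s.
6. the orange-lidded box is home in the third bay (((y of cap_green in the frame of rack above 0 m and y of box_orange_center in the frame of rack between 0.029 and 0.045 m) or (y of cap_green in the frame of rack below 0 m and y of box_orange_center in the frame of rack between -0.045 and -0.029 m)) and x of box_orange_center in the frame of rack above 0.029 m and angle between the x axis of box_orange and the x axis of rack, either way round below 0.12 rad and angle between box_orange's own z axis and vertical below 0.08 rad and height (world z) of box_orange_center below 0.034 m and linear speed of box_orange below 0.01 m/s), for 0.2 s.
At the end, for the whole second after the job is handed in: The orange-lidded box stands upright on the counter in the third bay from the green cap, within 6 mm of the back stop, in line with the bay (within 0.12 rad), centred within 8 mm, at rest (all of step 6); the robot touches nothing.
It fails at once if the orange-lidded box is lifted (over 15 mm) or tipped (over 0.3 rad) (height (world z) of box_orange_center above 0.045 m or angle between box_orange's own z axis and vertical above 0.3 rad).
It fails at once if the orange-lidded box is taken between the fingers (x of the grasp point in the frame of box_orange_center between -0.035 and 0.035 m and y of the grasp point in the frame of box_orange_center between -0.02 and 0.02 m and z of the grasp point in the frame of box_orange_center below 0.022 m).
It fails at once if the counting fingertip runs on along the rail past the third bay ((y of cap_green in the frame of rack above 0 m and contact force between the fingers and rack above 0.3 N and z of the grasp point in the frame of rack above 0.085 m and x of the grasp point in the frame of rack between -0.028 and 0.042 m and y of the grasp point in the frame of rack below -0.015 m) or (y of cap_green in the frame of rack below 0 m and contact force between the fingers and rack above 0.3 N and z of the grasp point in the frame of rack above 0.085 m and x of the grasp point in the frame of rack between -0.028 and 0.042 m and y of the grasp point in the frame of rack above 0.015 m)).
It fails at once if another box or a bystander is moved more than 15 mm (distance of any of box_blue_center, box_yellow_center, box_red_center, shaker, sauce_bottle, mill, ramekin from where it was at the start of the episode above 0.015 m).
It also fails if it takes over 64 s, if anything falls off the work surface, if the arm or the gripper's body presses on something with over 40 N, if the wrist force passes 120 N, or if a joint passes its speed limit or range.

### The arm

A 6-joint arm with a two-finger parallel gripper is mounted at the origin on the work surface. World frame = base frame: x ahead of the robot, y to its left, z up, the work surface at z = 0. Lengths are in m, angles in rad, forces in N, time in s.
With the tool pointing down it reaches from about 0.35 to 0.8 m from the base axis. Payload 7.3 kg.
Tool frame: the origin (TCP) lies on the centre line of the jaws, within the pads' length; the fingertips stand 19 mm ahead of it and the grasp point (between the pads) is the TCP; y points along the fingers, z is the direction in which the jaws open and shut, and the axes are right-handed (so a half turn about y gives the same grasp; the last joint's range is limited). The gripper opens to 85 mm and grips with 20 to 120 N. Pads are 22 mm wide; open, the fingers measure 114 mm over their backs; the gripper's body (76 mm by 85 mm) begins 54 mm behind the grasp point. The pads swing forward as they close: fully open they stand 13 mm farther back than shut.
Start: joints at [-1.472, 0.342, 1.524, -0, 1.275, -0.146], TCP at [0.127, -0.509, 0.25] pointing down, gripper open.
Joint ranges: [-2.53, 2.53], [-0.77, 2.02], [0.04, 2.7], [-1, 4.14], [0.28, 2.66], [-3.11, 3.11]. Speed limits (rad/s): [2.57, 2.57, 3.14, 3.14, 3.14, 3.14].

### API

Orientations are given as a rotation vector (axis times angle).
In Python, from station import manip, vision, finish_job gives the robot as it stands.
- The arm moves only by the tool move_arm, never from a script. Its argument "moves" is a list of rows, each a list of 2 entries, a list of its own where there are three numbers: the shift along the tool's x, y, z in cm, then the turn, a rotation vector about the tool's x, y, z in degrees. In form: [[[tx, ty, tz], [rx, ry, rz]], ...]. A call has 1 to 20 rows; each row is the pose to reach, as a shift and turn from the pose commanded when the call began, along the tool's axes at that moment; what a row does not reach only later rows make up. A row lasts 1/12 s, in which the tool goes at most 41.7 mm and 7.16 degrees, less where a joint would pass 70% of its speed; a pose out of reach is approached as far as the arm can. A call with a gripper value outside its range is refused whole. "grip" is the finger opening in cm, from 0 to 8.54, set as the call begins (left out, the last holds). The fingers move at their own pace and stop on an object; "force" is the grip in N (left out, the last holds). Time passes only in rows, so rows that repeat a pose let the fingers close. It gives the time, the measured TCP pose, the force and the opening at its end, in the units of the state.
- manip.read_state(): the state, without advancing time (a new reading comes with each control period).
- vision.capture(name): name is "scene" or "top" or "wrist"; returns a dict with "image" (420x560x3 uint8, red, green, blue), "vertical_fov" (degrees; the focal length in pixels is half the picture's height over the tangent of half this angle, whatever the lens; pixels are square), "cx", "cy" (the principal point, pixels), "extrinsics" (4x4, takes a point from camera to world coordinates); the wrist camera has in their place "tool_from_camera" (4x4, takes a point from camera to tool coordinates, whose origin is the TCP and whose axes are the tool frame's). Camera axes: x right, y up, looking along -z (the intrinsics and any distortion apply to the point x, -y, -z); pixel columns grow to the right and rows downward; lengths in m; the calibration is good to about 2 mm. A picture is of the moment at which its call begins: read the wrist's pose just before it. There is no depth.
- finish_job(): hands the job in, once; it reports no verdict.
The state is a dict: "time": time; "joint_positions": joint angles; "qvel": joint speeds; "tau": joint torques, N m; "ee_pos": TCP position; "ee_rot": TCP orientation; "contact_force": force on the tool from outside, world axes, zero at the start; "moment": the same for the moment, N m; "grip_width": finger opening in m.
Only numpy, scipy, OpenCV 4.12 (cv2) and the standard library are available. Lean on these libraries where they do the work, as an engineer would, in place of code of your own. Each camera call takes 0.05 s, during which the arm holds its last target.

## Working session

There is one attempt and no reset: what is moved stays moved. The work goes in short steps, Python scripts to look and compute and a tool call to move; the robot and the scene stay as the last step left them, time stands still between calls to the robot, and variables do not carry over. Pictures are saved under pics/ and viewed, and the job is handed in when it is done.

Besides the shell and the picture viewer there is one more tool, called after "Request:" by a JSON object that holds its "api" and its "payload". move_arm: Moves the arm, as the interface text tells. Its arguments: {"type":"object","properties":{"moves":{"type":"array"},"grip":{"type":"number"},"force":{"type":"number"}},"required":["moves"]}

```bash
mkdir -p pics; ls; python3 - <<'E'
from station import manip, vision
import cv2, numpy as np
print(manip.read_state())
for n in ["scene","top"]:
    c=vision.capture(n); np.savez(f"{n}.npz",**c)
    cv2.imwrite(f"pics/{n}0.png",c["image"][:,:,::-1])
    print(n,{k:v for k,v in c.items() if k!="image"})
E
```

```text
pics
{'time': 0.0, 'joint_positions': array([-1.47201789e+00,  3.42753962e-01,  1.52502388e+00,  1.50203249e-05,
        1.27539764e+00, -1.45994701e-01]), 'qvel': array([ 2.12304131e-04, -5.33954129e-04, -1.44352068e-04, -9.56977573e-04,
       -5.01327073e-05,  7.01128876e-04]), 'tau': array([-9.14114071e-05, -4.33676898e+01, -2.46010244e+01, -1.48165295e-04,
        7.79800233e-03,  9.38624112e-06]), 'ee_pos': array([ 0.1272178 , -0.50896887,  0.24960733]), 'ee_rot': array([-0.25717253,  2.09295895, -2.08962551]), 'contact_force': array([-0.3996133 ,  0.10411209,  1.07858019]), 'moment': array([ 0.03603092, -0.03165423,  0.0247781 ]), 'grip_width': 0.08578878040254942}
scene {'vertical_fov': 57.02639452831219, 'cx': 272.1206737633911, 'cy': 210.55573303353418, 'extrinsics': array([[-2.08684651e-01, -7.50340025e-01,  6.27248407e-01,
         1.25080578e+00],
       [ 9.77982984e-01, -1.60101838e-01,  1.33853222e-01,
         1.61475636e-01],
       [-1.18069709e-05,  6.41371381e-01,  7.67230573e-01,
         9.28523333e-01],
       [ 0.00000000e+00,  0.00000000e+00,  0.00000000e+00,
         1.00000000e+00]])}
top {'vertical_fov': 52.857365421472544, 'cx': 280.4242165529697, 'cy': 210.43455970051676, 'extrinsics': array([[-0.01678661,  0.99437926, -0.10453752,  0.44291684],
       [-0.99981604, -0.01572361,  0.01098449,  0.01003121],
       [ 0.00927904,  0.10470268,  0.99446028,  1.01201276],
       [ 0.        ,  0.        ,  0.        ,  1.        ]])}
```

View pics/scene0.png

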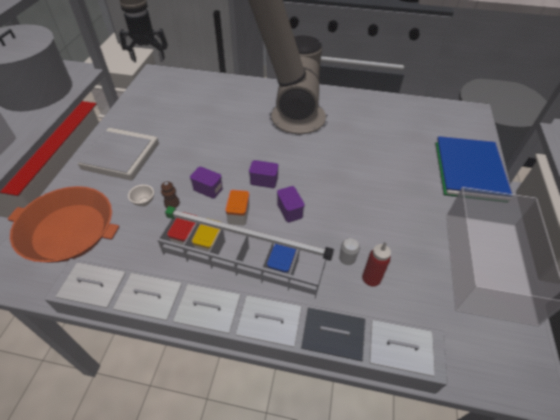

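View pics/top0.png

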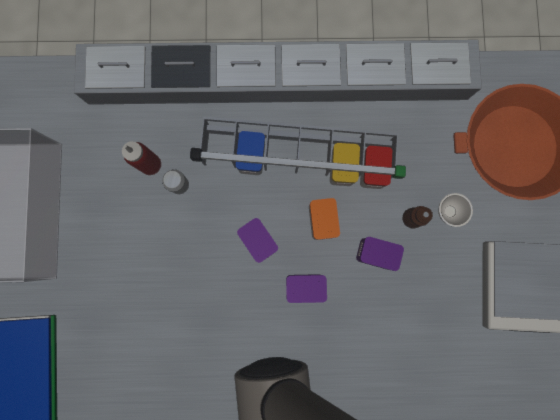

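The green cap is at the right end in top (400,171) and at (171,211) in scene. Counting from it, the bays hold red, yellow, then an empty third bay. Candidates for the target in top:
- orange-lidded box (324,218)
- purple-lidded boxes (258,240), (307,288) and (382,253), not meant
- orange pan (525,142), no

I choose (324,218). Next I'll measure.

```bash
cat > h.py <<'E'
import numpy as np, cv2
def load(n): 
    d=np.load(f"{n}.npz"); return {k:d[k] for k in d.files}
def ray(c,uv,E=None):
    E=c["extrinsics"] if E is None else E
    f=210/np.tan(np.radians(float(c["vertical_fov"]))/2)
    d=np.array([(uv[0]-c["cx"])/f,-(uv[1]-c["cy"])/f,-1.])
    return E[:3,3],E[:3,:3]@d
def onz(c,uv,z,E=None):
    o,d=ray(c,uv,E); return o+d*(z-o[2])/d[2]
def proj(c,p,E=None):
    E=c["extrinsics"] if E is None else E
    f=210/np.tan(np.radians(float(c["vertical_fov"]))/2)
    q=E[:3,:3].T@(np.asarray(p)-E[:3,3]); return np.array([c["cx"]+f*q[0]/-q[2], c["cy"]-f*q[1]/-q[2]])
def tri(a,ua,b,ub):
    (o1,d1),(o2,d2)=ray(a,ua),ray(b,ub)
    A=np.stack([d1,-d2],1); s=np.linalg.lstsq(A,o2-o1,rcond=None)[0]
    p,q=o1+s[0]*d1,o2+s[1]*d2
    return (p+q)/2,np.linalg.norm(p-q)
def mask(im,h0,h1,s=120,v=40):
    h=cv2.cvtColor(im,cv2.COLOR_RGB2HSV)
    return cv2.inRange(h,(h0,s,v),(h1,255,255))
E
python3 - <<'E'
from h import *
T,S=load("top"),load("scene")
roi={"top":(slice(100,300),slice(190,420)),"scene":(slice(130,300),slice(140,345))}
R={}
for n,c in(("top",T),("scene",S)):
    for nm,(a,b,s,v) in dict(orange=(6,14,150,150),green=(50,75,120,40),red=(0,4,150,80),red2=(174,180,150,80),yellow=(18,32,150,120),blue=(105,125,150,60)).items():
        m=mask(c["image"],a,b,s,v); r=np.zeros_like(m); r[roi[n]]=m[roi[n]]
        k,l,st,ce=cv2.connectedComponentsWithStats(r)
        if k<2: continue
        i=1+np.argmax(st[1:,4]); R[n,nm]=ce[i]
        cn=np.argwhere(l==i)[:,::-1].astype(np.float32)
        print(n,nm,ce[i].round(1),st[i],cv2.minAreaRect(cn),onz(c,ce[i],.06).round(4))
for nm in("orange","green","red","yellow","blue"):
    if ("top",nm) in R and ("scene",nm) in R: print(nm,tri(T,R["top",nm],S,R["scene",nm]))
for n,(y,x),c in(("top",(100,100),T),): pass
im=T["image"][95:300,185:425,::-1]; cv2.imwrite("pics/topcrop.png",cv2.resize(im,None,fx=3.3,fy=2.9,interpolation=cv2.INTER_CUBIC))
im=S["image"][140:300,140:350,::-1]; cv2.imwrite("pics/scenecrop.png",cv2.resize(im,None,fx=3.5,fy=3.5,interpolation=cv2.INTER_CUBIC))
E
```

```text
top orange [324.6 218.3] [311 199  29  40 951] ((324.53082275390625, 218.2461700439453), (38.82286834716797, 25.303083419799805), 82.87498474121094) [ 0.5235 -0.1001  0.06  ]
top green [400. 171.] [396 166   9  11  91] ((400.0, 171.0), (10.0, 8.0), 90.0) [ 0.6296 -0.2763  0.06  ]
top red [378.5 155.8] [365 146  27  21 493] ((378.53277587890625, 155.63934326171875), (26.16482925415039, 19.28411102294922), 5.194429397583008) [ 0.6658 -0.2285  0.06  ]
top red2 [391. 165.] [391 165   1   1   1] ((391.0, 165.0), (0.0, 0.0), 0.0) [ 0.6439 -0.2563  0.06  ]
top yellow [346.2 153. ] [333 143  27  21 486] ((346.1176452636719, 152.9705810546875), (25.2331485748291, 19.40421485900879), 4.398705005645752) [ 0.6734 -0.1541  0.06  ]
top blue [250.5 143.3] [237 132  28  24 565] ((250.49009704589844, 143.09901428222656), (25.47295379638672, 22.388336181640625), 5.710593223571777) [0.6996 0.0658 0.06  ]
scene orange [237.1 201.4] [226 190  22  23 402] ((236.80001831054688, 201.10000610351562), (19.72152328491211, 22.078184127807617), 7.125016689300537) [ 0.5279 -0.0999  0.06  ]
scene green [169.7 209.
[... 423 characters left out ...]
230182647705078, 23.25510597229004), 26.56505012512207) [ 0.668  -0.1547  0.06  ]
scene blue [280.8 257.6] [268 245  27  26 471] ((280.70001220703125, 257.4000244140625), (21.187259674072266, 23.084625244140625), 18.43494987487793) [0.6952 0.0665 0.06  ]
orange (array([ 0.52397385, -0.10093466,  0.05535912]), np.float64(0.000648537295366864))
green (array([ 0.62383218, -0.26788763,  0.09047423]), np.float64(0.0013963767247587432))
red (array([ 0.6645324 , -0.22713888,  0.06531502]), np.float64(2.0342199862999353e-05))
yellow (array([ 0.67194702, -0.15280948,  0.0658367 ]), np.float64(0.0004983914581609391))
blue (array([0.69821749, 0.06629797, 0.06449363]), np.float64(0.0014513408483430128))
```

View pics/topcrop.png

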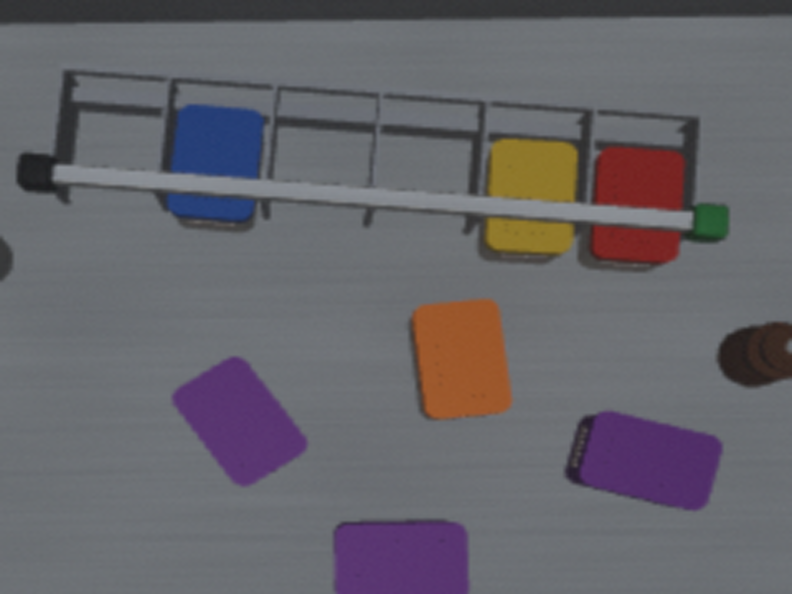

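View pics/scenecrop.png

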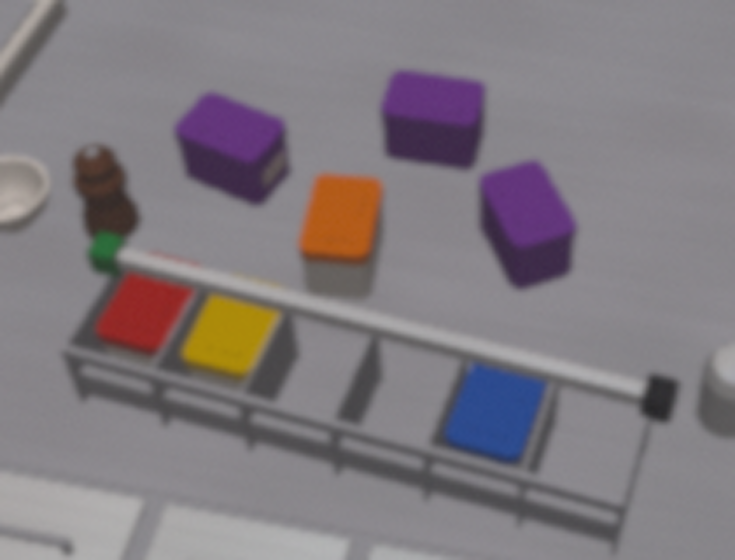

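The crop confirms the orange lid with its white body, facing the empty third bay and turned a little against it. Next I'll fit the rail for the rack frame.

```bash
cat > rack.py <<'E'
from h import *
T,S=load("top"),load("scene")
def rail(c,x0,x1,slope,y0,thr):
    g=cv2.cvtColor(c["image"],cv2.COLOR_RGB2GRAY).astype(float); P=[]
    for u in range(x0,x1):
        yc=y0+slope*(u-x0); r=np.arange(int(yc)-9,int(yc)+10); w=np.clip(g[r,u]-thr,0,None)
        if w.sum()>0: P.append((u,(w*r).sum()/w.sum()))
    P=np.array(P); 
    for _ in range(3):
        k=np.polyfit(P[:,0],P[:,1],1); e=P[:,1]-np.polyval(k,P[:,0]); P=P[abs(e)<1.0]
    return k,len(P),e.std()
if __name__=="__main__":
    g=cv2.cvtColor(T["image"],cv2.COLOR_RGB2GRAY)
    print(g[148:172,300]); 
    k,n,s=rail(T,205,392,(170.5-155)/(395-202),155,170); print(k,n,s)
    a=onz(T,(205,np.polyval(k,205)),.09);b=onz(T,(392,np.polyval(k,392)),.09)
    d=a-b; d/=np.linalg.norm(d); print("yaxis",d, a,b)
    # caps
    m=mask(T["image"],50,75,80,30); ys,xs=np.nonzero(m[150:190,385:415]); gc=np.array([xs.mean()+385,ys.mean()+150]); print(gc,len(xs),xs.min()+385,xs.max()+385)
    dk=(g<45)[140:170,185:210]; ys,xs=np.nonzero(dk); dc=np.array([xs.mean()+185,ys.mean()+140]); print(dc,len(xs),xs.min()+185,xs.max()+185)
    G=onz(T,gc,.094);D=onz(T,dc,.094); print("caps",G,D,np.linalg.norm(G-D),(G+D)/2)
    k2,n2,s2=rail(S,185,320,(248-214)/(323-178.),215,165); print("scene",k2,n2,s2)
    a2=onz(S,(190,np.polyval(k2,190)),.09);b2=onz(S,(315,np.polyval(k2,315)),.09); d2=b2-a2; d2/=np.linalg.norm(d2); print(d2,a2,b2)
E
python3 rack.py
```

```text
[109 109 109 109 109 110 110 110 111 111 112 117 133 139 140 136 134 127
  79  94 108 108 110 109]Traceback (most recent call last):
  File "rack.py", line 15, in <module>
    k,n,s=rail(T,205,392,(170.5-155)/(395-202),155,170); print(k,n,s)
          ~~~~^^^^^^^^^^^^^^^^^^^^^^^^^^^^^^^^^^^^^^^^^
  File "rack.py", line 10, in rail
    k=np.polyfit(P[:,0],P[:,1],1); e=P[:,1]-np.polyval(k,P[:,0]); P=P[abs(e)<1.0]
                 ~^^^^^
IndexError: too many indices for array: array is 1-dimensional, but 2 were indexed
```

```bash
sed -i 's/g=cv2.cvtColor(c\["image"\],cv2.COLOR_RGB2GRAY).astype(float); P/g=c["image"].min(2).astype(float); P/; s/,155,170)/,155,116)/; s/,215,165)/,215,140)/' rack.py; python3 -c "
from h import *
S=load('scene');T=load('top');print(S['image'].min(2)[220:245,250]);print(T['image'].min(2)[148:172,[230,300,350]].T)"; python3 rack.py
```

```text
[136 135 134 133 133 132 133 133 134 141 157 166 167 154 124 100 102 119
 129 133 134 130 130 130 129]
[[109 110 110 109 109 112 133 139 137 138 136 129  77  93 106 110 109 107
  106 106 108 111 109 108]
 [106 106 106 106 106 107 107 106 108 107 110 114 130 136 137 133 131 125
   78  92 106 105 107 107]
 [ 42  43  43  43  42  39  42  43  43  40  42  43  44  42  40  58 103 136
  139 138 137 127  78  54]]
[109 109 109 109 109 110 110 110 111 111 112 117 133 139 140 136 134 127
  79  94 108 108 110 109]
[8.54645440e-02 1.36699336e+02] 187 0.10695445921597542
yaxis [0.1013271  0.99485316 0.        ] [0.66805945 0.16530258 0.09      ] [ 0.62580331 -0.24957809  0.09      ]
[399.98230088 170.97345133] 113 395 405
[195.64957265 154.06837607] 117 191 202
caps [ 0.62301201 -0.26607798  0.094     ] [0.66772409 0.1852746  0.094     ] 0.45356181802661427 [ 0.64536805 -0.04040169  0.094     ]
scene [  0.25846429 166.82378407] 135 0.0977102629686179
[0.09801108 0.99518532 0.        ] [ 0.63231876 -0.20518849  0.09      ] [0.66745819 0.15161033 0.09      ]
```

```bash
cat >> h.py <<'E'
th=-0.1; RX=np.array([np.cos(th),np.sin(th)]); RY=np.array([-np.sin(th),np.cos(th)])
RAIL=np.array([0.6475,-0.0405]); RO=RAIL-0.007*RX
def torack(p): d=np.asarray(p)[:2]-RO; return np.array([d@RX,d@RY])
def toworld(x,y): return RO+x*RX+y*RY
E
python3 - <<'E'
from h import *
T,S=load("top"),load("scene")
# front edges of lids
for n,(u,v) in dict(red=(635,262),yel=(530,252),blu=(212,218)).items():
    print(n,torack(onz(T,(u/3.3+185,v/2.9+95),.06)))
for n,(u,v) in dict(d3=(368,225),d2=(468,230),d1=(268,214)).items(): # divider lower front ends
    print(n,[torack(onz(T,(u/3.3+185,v/2.9+95),z)).round(4) for z in(0,.03,.074)])
for n,c in(("top",T),("scene",S)):
    m=mask(c["image"],6,14,150,150); m[:,:200]=0; m[:,420:]=0; m[:150]=0;m[300:]=0
    if n=="scene": m[:,300:]=0
    cn=max(cv2.findContours(m,0,1)[0],key=cv2.contourArea)[:,0].astype(float)
    w=np.array([torack(onz(c,p,.06)) for p in cn]); r=cv2.minAreaRect((w*1000).astype(np.float32)); print(n,r,cv2.boxPoints(r).round(1).tolist())
    for nm,h in(("purple",(125,160)),):
        m=mask(c["image"],*h,80,30)
        for q in cv2.findContours(m,0,1)[0]:
            if cv2.contourArea(q)>100:
                w=np.array([torack(onz(c,p,.06)) for p in q[:,0].astype(float)]); r=cv2.minAreaRect((w*1000).astype(np.float32)); print(nm,cv2.boxPoints(r).round(0).tolist())
print("bay3",toworld(0.035,-.037), toworld(0.007,-.185),toworld(0.007,-.037))
from scipy.spatial.transform import Rotation as R
from station import manip
print(R.from_rotvec(manip.read_state()["ee_rot"]).as_matrix().round(3))
E
```

```text
red [-0.02489563 -0.18669201]
yel [-0.02310187 -0.11360722]
blu [-0.01470367  0.1081463 ]
d3 [array([ 0.0009, -0.002 ]), array([-0.0051, -0.001 ]), array([-0.0139,  0.0004])]
d2 [array([ 0.0029, -0.0758]), array([-0.0031, -0.0727]), array([-0.012 , -0.0681])]
d1 [array([0.004 , 0.0723]), array([-0.0021,  0.071 ]), array([-0.0111,  0.0692])]
top ((-110.02169799804688, -71.60796356201172), (87.9344253540039, 57.297115325927734), 11.079946517944336) [[-158.6999969482422, -51.900001525878906], [-147.6999969482422, -108.19999694824219], [-61.400001525878906, -91.30000305175781], [-72.4000015258789, -35.0]]
purple [[-303.0, 0.0], [-296.0, -89.0], [-237.0, -84.0], [-244.0, 5.0]]
purple [[-216.0, -244.0], [-157.0, -255.0], [-139.0, -160.0], [-199.0, -149.0]]
purple [[-224.0, 71.0], [-188.0, 25.0], [-119.0, 81.0], [-155.0, 126.0]]
scene ((-107.81238555908203, -71.27616882324219), (85.76050567626953, 56.20135498046875), 11.336445808410645) [[-155.39999389648438, -52.20000076293945], [-144.3000030517578, -107.30000305175781], [-60.20000076293945, -90.4000015258789], [-71.30000305175781, -35.29999923706055]]
purple [[-222.0, 72.0], [-178.0, 16.0], [-80.0, 92.0], [-124.0, 149.0]]
purple [[-213.0, -244.0], [-121.0, -261.0], [-100.0, -146.0], [-191.0, -129.0]]
purple [[-305.0, -4.0], [-290.0, -92.0], [-182.0, -73.0], [-198.0, 16.0]]
bay3 [ 0.67166628 -0.08011049] [ 0.62903082 -0.22457577] [ 0.64380616 -0.07731515]
[[-0.97  -0.     0.242]
 [-0.242  0.001 -0.97 ]
 [-0.    -1.    -0.001]]
```

The front ends of the dividers agree with the fitted rack frame, with y off by about 1.5 mm, which I'll correct. The third bay is y = -37 mm. The orange box sits at rack (-109, -69) mm, yawed +11°.

Plan:
1. Count along the rail.
2. Nudge the box's -y side flush with two spread fingertips. This straightens and centres it.
3. Push it in from behind.

```bash
sed -i 's/RAIL=np.array(\[0.6475,-0.0405\])/RAIL=np.array([0.6474,-0.0420])/' h.py; cat >> h.py <<'E'
from scipy.spatial.transform import Rotation as R
def cmd(x,y,z,jaw="y-",st=None):
    """rack x,y, TCP height; jaw: direction of tool z in rack ('y-' or 'x+' / 'x-')"""
    from station import manip
    s=manip.read_state(); p=s["ee_pos"]; M=R.from_rotvec(s["ee_rot"]).as_matrix()
    zt={"y-":-RY,"y+":RY,"x+":RX,"x-":-RX}[jaw]; zt=np.array([*zt,0]); yt=np.array([0,0,-1.]); xt=np.cross(yt,zt)
    Mt=np.stack([xt,yt,zt],1); t=np.array([*toworld(x,y),z])
    print("t",round(s["time"],2),"rack",torack(p).round(4),"z",p[2].round(4),"F",s["contact_force"].round(2),"grip",round(s["grip_width"],4))
    print(" shift cm",(M.T@(t-p)*100).round(2)," turn deg",np.degrees(R.from_matrix(M.T@Mt).as_rotvec()).round(2))
E
python3 -c "
from h import *
cmd(.007,-.185,.17)"
```

```text
t 0.1 rack [-0.464  -0.5166] z 0.2497 F [-0.38  0.08  0.06] grip 0.0856
 shift cm [-55.53   8.   -15.28]  turn deg [ 0.07 19.76  0.  ]
```

Request:
{"api": "move_arm", "payload": {"moves": [[[-55.5,0,-15.3],[0,19.8,0]],[[-55.5,0,-15.3],[0,19.8,0]],[[-55.5,0,-15.3],[0,19.8,0]],[[-55.5,0,-15.3],[0,19.8,0]],[[-55.5,0,-15.3],[0,19.8,0]],[[-55.5,0,-15.3],[0,19.8,0]],[[-55.5,0,-15.3],[0,19.8,0]],[[-55.5,0,-15.3],[0,19.8,0]],[[-55.5,0,-15.3],[0,19.8,0]],[[-55.5,0,-15.3],[0,19.8,0]],[[-55.5,0,-15.3],[0,19.8,0]],[[-55.5,0,-15.3],[0,19.8,0]],[[-55.5,0,-15.3],[0,19.8,0]],[[-55.5,0,-15.3],[0,19.8,0]],[[-55.5,0,-15.3],[0,19.8,0]],[[-55.5,0,-15.3],[0,19.8,0]],[[-55.5,4,-15.3],[0,19.8,0]],[[-55.5,8,-15.3],[0,19.8,0]],[[-55.5,8,-15.3],[0,19.8,0]],[[-55.5,8,-15.3],[0,19.8,0]]], "grip": 0}}

```text
time: 1.77
ee_pos: [0.6266, -0.2269, 0.1687]
ee_rot: [-0.105, -2.168, 2.164]
contact_force: [0.1, 0.4, 1.0]
grip_width: -0.0003
```

```bash
python3 -c "
from h import *
cmd(.007,-.185,.12)
from station import vision
c=vision.capture('wrist'); cv2.imwrite('pics/w1.png',c['image'][:,:,::-1]); np.savez('w1.npz',**c)
cmd(.007,-.185,.12)"
```

```text
t 1.77 rack [ 0.0048 -0.1861] z 0.1687 F [0.1  0.42 0.98] grip -0.0003
 shift cm [-0.25  4.87 -0.1 ]  turn deg [ 0.09 -0.12  0.31]
t 1.82 rack [ 0.0064 -0.1865] z 0.1715 F [-0.03 -0.48  0.01] grip -0.0002
 shift cm [-0.06  5.15 -0.15]  turn deg [-0.02 -0.12 -0.  ]
```

View pics/w1.png

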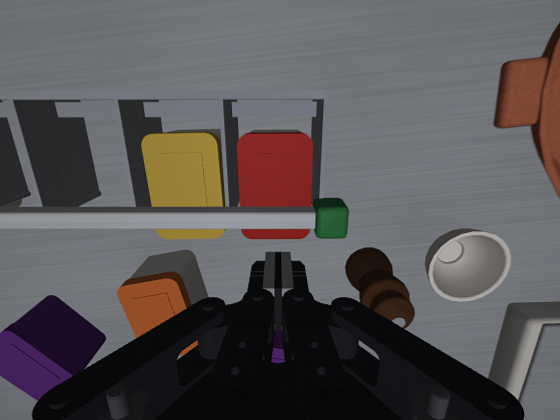

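The wrist view shows the closed fingers at (278,270), the rail at rows 207-228, the green cap at (331,218) and red in bay 1. I'll cross-check the rail with this camera.

```bash
python3 -c "
from h import *
from station import manip
s=manip.read_state(); c=load('w1'); c['extrinsics']=0
X=np.eye(4); X[:3,:3]=R.from_rotvec(s['ee_rot']).as_matrix(); X[:3,3]=s['ee_pos']; E=X@c['tool_from_camera']
print(c['image'].min(2)[195:240,[30,130,290]].T.tolist())
print('cam',E[:3,3])
for uv in((30,210),(30,228),(290,207),(290,218),(290,228),(318,203),(347,203)): print(uv,torack(onz(c,uv,.09,E)).round(4))
for uv in((275,132),(275,238),(182,132),(182,238)): print(uv,torack(onz(c,uv,.06,E)).round(4))
"
```

```text
[[90, 116, 114, 109, 111, 113, 112, 111, 109, 113, 115, 102, 60, 59, 59, 60, 58, 82, 120, 131, 142, 144, 145, 145, 145, 145, 144, 141, 139, 138, 136, 139, 142, 128, 109, 110, 111, 108, 110, 114, 112, 111, 111, 110, 111], [117, 117, 115, 117, 112, 114, 118, 117, 116, 116, 117, 103, 61, 60, 61, 62, 60, 90, 128, 138, 149, 147, 148, 146, 147, 148, 147, 144, 142, 142, 144, 146, 149, 132, 113, 111, 110, 113, 111, 112, 114, 114, 115, 114, 114], [33, 35, 34, 33, 34, 35, 35, 33, 33, 33, 32, 46, 62, 61, 62, 63, 59, 97, 128, 139, 147, 149, 150, 151, 150, 148, 147, 147, 146, 147, 148, 146, 148, 130, 42, 27, 31, 30, 31, 30, 30, 31, 28, 23, 110]]
cam [ 0.70998431 -0.23537405  0.29531906]
(30, 210) [ 0.0174 -0.0007]
(30, 228) [0.0028 0.0033]
(290, 207) [ 0.0193 -0.1956]
(290, 218) [ 0.0105 -0.1957]
(290, 228) [ 0.0023 -0.1958]
(318, 203) [ 0.0224 -0.2164]
(347, 203) [ 0.0224 -0.238 ]
(275, 132) [ 0.0716 -0.1844]
(275, 238) [-0.0198 -0.184 ]
(182, 132) [ 0.0718 -0.1111]
(182, 238) [-0.0196 -0.1013]
```

The rail centre comes out at rack x ≈ 8 mm and the cap at y ≈ -227.5, which agrees. Descending.

Request:
{"api": "move_arm", "payload": {"moves": [[[0,2.5,0],[0,0,0]],[[0,4.5,0],[0,0,0]],[[0,5.2,0],[0,0,0]],[[0,5.5,0],[0,0,0]],[[0,5.7,0],[0,0,0]],[[0,5.8,0],[0,0,0]],[[0,5.9,0],[0,0,0]],[[0,5.9,0],[0,0,0]],[[0,5.9,0],[0,0,0]]]}}

```text
time: 2.57
ee_pos: [0.6289, -0.2266, 0.1121]
ee_rot: [-0.111, -2.17, 2.171]
contact_force: [-0.3, 0.3, 0.2]
grip_width: 0.0001
```

```bash
python3 -c "
from h import *
cmd(.007,-.185,.109)"
```

```text
t 2.57 rack [ 0.0071 -0.1855] z 0.1121 F [-0.31  0.34  0.17] grip 0.0001
 shift cm [ 0.01  0.31 -0.05]  turn deg [-0.03 -0.04 -0.06]
```

Request:
{"api": "move_arm", "payload": {"moves": [[[0,0.1,0],[0,0,0]],[[0,0.2,0],[0,0,0]],[[0,0.3,0],[0,0,0]],[[0,0.4,0],[0,0,0]],[[0,0.45,0],[0,0,0]],[[0,0.45,0],[0,0,0]]]}}

```text
time: 3.07
ee_pos: [0.6288, -0.2264, 0.1091]
ee_rot: [-0.111, -2.17, 2.171]
contact_force: [-4.4, 2.3, 12.7]
grip_width: 0.0003
```

Request:
{"api": "move_arm", "payload": {"moves": [[[0,0,-0.8],[0,0,0]],[[0,0,-1.6],[0,0,0]],[[0,0,-2.4],[0,0,0]],[[0,0,-3.2],[0,0,0]],[[0,0,-4.0],[0,0,0]],[[0,0,-4.8],[0,0,0]]]}}

```text
time: 3.57
ee_pos: [0.6347, -0.1805, 0.1091]
ee_rot: [-0.115, -2.167, 2.176]
contact_force: [-0.9, -5.3, 9.1]
grip_width: -0.0
```

```bash
python3 -c "
from h import *
cmd(.007,-.037,.109)"
```

```text
t 3.57 rack [ 0.0082 -0.1391] z 0.1091 F [-0.89 -5.27  9.12] grip -0.0
 shift cm [  0.13  -0.03 -10.21]  turn deg [-0.22 -0.06 -0.28]
```

Request:
{"api": "move_arm", "payload": {"moves": [[[0.1,0,-0.8],[0,0,0]],[[0.1,0,-1.6],[0,0,0]],[[0.1,0,-2.4],[0,0,0]],[[0.1,0,-3.2],[0,0,0]],[[0.1,0,-4.0],[0,0,0]],[[0.1,0,-4.8],[0,0,0]],[[0.1,0,-5.6],[0,0,0]],[[0.1,0,-6.4],[0,0,0]],[[0.1,0,-7.2],[0,0,0]],[[0.1,0,-8.0],[0,0,0]],[[0.1,0,-8.8],[0,0,0]],[[0.1,0,-9.5],[0,0,0]],[[0.1,0,-10.0],[0,0,0]],[[0.1,0,-10.0],[0,0,0]]]}}

```text
time: 4.73
ee_pos: [0.644, -0.0797, 0.1091]
ee_rot: [-0.114, -2.17, 2.175]
contact_force: [0.0, -2.1, 8.5]
grip_width: -0.0003
```

```bash
python3 -c "
from h import *
cmd(-.109,-.135,.15,'x+')
cmd(-.109,-.135,.15,'x-')
from station import manip; print(manip.read_state()['joint_positions'])"
```

```text
t 4.73 rack [ 0.0074 -0.0378] z 0.1091 F [ 0.02 -2.05  8.45] grip -0.0003
 shift cm [11.62 -4.13  9.73]  turn deg [ -0.32 -90.01  -0.12]
t 4.73 rack [ 0.0074 -0.0378] z 0.1091 F [ 0.02 -2.05  8.45] grip -0.0003
 shift cm [11.62 -4.13  9.73]  turn deg [ 0.12 89.99 -0.32]
[-0.24043101  0.69158183  1.3362719  -0.00166385  1.10863526  1.43132426]
```

Counted to the third bay with contact throughout. Now I'll lift, turn the jaws along rack x, open them to 4 cm and stand off the box's -y side.

Request:
{"api": "move_arm", "payload": {"moves": [[[0,-3,0],[0,0,0]],[[0,-5,0],[0,0,0]],[[3,-5,2],[0,-7,0]],[[6,-5,4],[0,-14,0]],[[9,-5,6],[0,-21,0]],[[11.6,-5,8],[0,-28,0]],[[11.6,-5,9.4],[0,-35,0]],[[11.6,-5,9.4],[0,-42,0]],[[11.6,-5,9.4],[0,-49,0]],[[11.6,-5,9.4],[0,-56,0]],[[11.6,-5,9.4],[0,-63,0]],[[11.6,-5,9.4],[0,-70,0]],[[11.6,-5,9.4],[0,-77,0]],[[11.6,-5,9.4],[0,-84,0]],[[11.6,-5,9.4],[0,-90,0]],[[11.6,-5,9.4],[0,-90,0]],[[11.6,-5,9.4],[0,-90,0]],[[11.6,-5,9.4],[0,-90,0]]], "grip": 4}}

```text
time: 6.23
ee_pos: [0.5177, -0.1609, 0.1568]
ee_rot: [-1.158, 1.285, -1.285]
contact_force: [-0.3, 0.1, -0.1]
grip_width: 0.0401
```

```bash
python3 -c "
from h import *
cmd(-.109,-.132,.047,'x+')
from station import vision
for n in ('wrist','top'):
  c=vision.capture(n); cv2.imwrite('pics/%s2.png'%n,c['image'][:,:,::-1])
cmd(-.109,-.132,.047,'x+')
"
```

```text
t 6.23 rack [-0.1102 -0.1313] z 0.1568 F [-0.35  0.12 -0.12] grip 0.0401
 shift cm [ 0.07 10.98  0.12]  turn deg [-0.   -0.22  0.01]
t 6.33 rack [-0.1102 -0.1313] z 0.1568 F [0.13 0.48 1.01] grip 0.0399
 shift cm [ 0.07 10.98  0.12]  turn deg [-0.   -0.16  0.01]
```

View pics/wrist2.png

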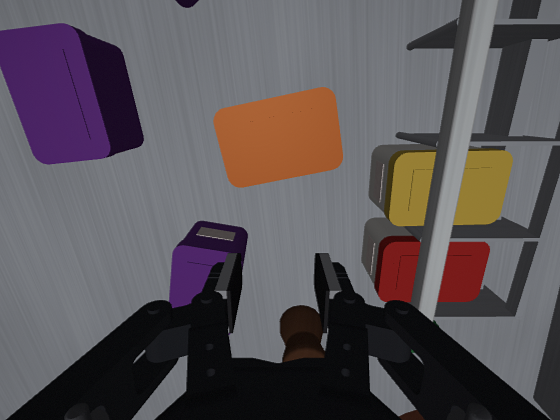

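View pics/top2.png

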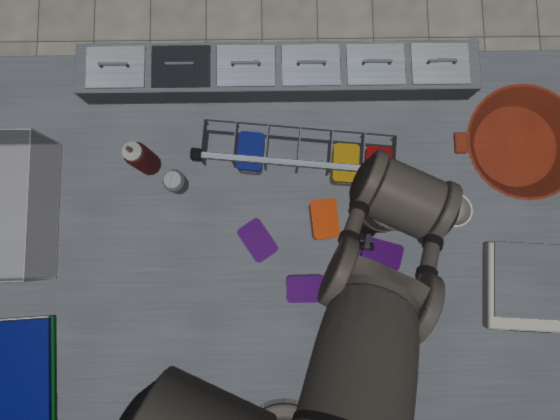

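The wrist view shows the left finger (230,290) apparently near the purple box (210,260). I'll check the footprint by projection before descending.

```bash
python3 -c "
from h import *
from station import manip,vision
s=manip.read_state(); c=vision.capture('wrist')
X=np.eye(4); X[:3,:3]=R.from_rotvec(s['ee_rot']).as_matrix(); X[:3,3]=s['ee_pos']; E=X@c['tool_from_camera']
im=c['image'][:,:,::-1].copy()
for x0 in(-.145,-.09):
  q=[proj(c,[*toworld(x0+a,-.131+b),.06],E) for a,b in((0,-.011),(.016,-.011),(.016,.011),(0,.011))]
  cv2.polylines(im,[np.array(q).round().astype(int)],True,(0,255,0),1)
cv2.imwrite('pics/fp.png',im)
for n,h,z in(('orange',(6,14,150,150),.06),('purple',(125,160,80,30),.06)):
  m=mask(c['image'],*h)
  for k in cv2.findContours(m,0,1)[0]:
    if cv2.contourArea(k)>800:
      w=np.array([torack(onz(c,p,z,E)) for p in k[:,0].astype(float)])*1000; r=cv2.minAreaRect(w.astype(np.float32)); print(n,[np.round(v,1) for v in r],cv2.boxPoints(r).round().tolist())
"
```

```text
orange [array([-109.5,  -69.8]), array([89.7, 59.7]), np.float64(11.1)] [[-159.0, -49.0], [-148.0, -108.0], [-60.0, -90.0], [-71.0, -32.0]]
purple [array([-179.8, -171.9]), array([101.7,  52.5]), np.float64(39.2)] [[-236.0, -184.0], [-203.0, -224.0], [-124.0, -160.0], [-157.0, -119.0]]
purple [array([-256.8,  -39.3]), array([86.3, 90.1]), np.float64(5.9)] [[-304.0, 1.0], [-295.0, -88.0], [-209.0, -80.0], [-218.0, 10.0]]
```

View pics/fp.png

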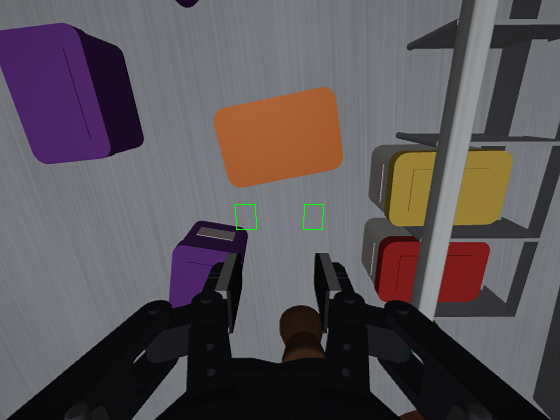

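The footprint at lid height clears the purple lid's near edge (row ~243) by about 13 mm. Shifting 5 mm toward the rack and descending.

Request:
{"api": "move_arm", "payload": {"moves": [[[-0.1,2,0.6],[0,0,0]],[[-0.1,5,0.6],[0,0,0]],[[-0.1,8,0.6],[0,0,0]],[[-0.1,10,0.6],[0,0,0]],[[-0.1,11,0.6],[0,0,0]],[[-0.1,11,0.6],[0,0,0]]]}}

```text
time: 6.88
ee_pos: [0.5225, -0.16, 0.0447]
ee_rot: [-1.161, 1.287, -1.281]
contact_force: [-0.2, -0.8, 0.6]
grip_width: 0.0403
```

```bash
python3 -c "
from h import *
cmd(-.104,-.078,.047,'x+')"
```

```text
t 6.88 rack [-0.1055 -0.1299] z 0.0447 F [-0.2  -0.83  0.56] grip 0.0403
 shift cm [-5.19 -0.22  0.14]  turn deg [ 0.23 -0.09 -0.08]
```

Request:
{"api": "move_arm", "payload": {"moves": [[[-0.3,0,0],[0,0,0]],[[-0.6,0,0],[0,0,0]],[[-0.9,0,0],[0,0,0]],[[-1.2,0,0],[0,0,0]],[[-1.5,0,0],[0,0,0]],[[-1.75,0,0],[0,0,0]],[[-2.0,0,0],[0,0,0]],[[-2.25,0,0],[0,0,0]],[[-2.5,0,0],[0,0,0]],[[-2.75,0,0],[0,0,0]],[[-3.0,0,0],[0,0,0]],[[-3.25,0,0],[0,0,0]],[[-3.5,0,0],[0,0,0]],[[-3.75,0,0],[0,0,0]],[[-4.0,0,0],[0,0,0]],[[-4.2,0,0],[0,0,0]],[[-4.4,0,0],[0,0,0]],[[-4.4,0,0],[0,0,0]]]}}

```text
time: 8.38
ee_pos: [0.5283, -0.1163, 0.0468]
ee_rot: [-1.16, 1.283, -1.283]
contact_force: [0.2, -0.4, 0.3]
grip_width: 0.04
```

```bash
cat > look.py <<'E'
from h import *
from station import manip,vision
import sys
def lid(n):
    s=manip.read_state(); c=vision.capture(n)
    if n=='wrist':
        X=np.eye(4); X[:3,:3]=R.from_rotvec(s['ee_rot']).as_matrix(); X[:3,3]=s['ee_pos']; E=X@c['tool_from_camera']
    else: E=c["extrinsics"]
    cv2.imwrite(f'pics/{n}_{s["time"]:.2f}.png',c['image'][:,:,::-1])
    m=mask(c['image'],6,14,150,100)
    if n!='wrist':
        k=np.zeros_like(m); k[130:260,200:390]=1; m=m*k
    q=[k for k in cv2.findContours(m,0,1)[0] if cv2.contourArea(k)>150]
    for k in q:
        w=np.array([torack(onz(c,p,.06,E)) for p in k[:,0].astype(float)])*1000; r=cv2.minAreaRect(w.astype(np.float32)); print(f'{n}_{s["time"]:.2f}',[np.round(v,1) for v in r],cv2.boxPoints(r).round().tolist())
for n in sys.argv[1:]: lid(n)
E
python3 look.py wrist top scene; python3 -c "
from h import *
cmd(-.104,-.078,.045,'x+')"; ls pics
```

```text
wrist_8.38 [array([-104.4,  -44.3]), array([59.6, 90. ]), np.float64(90.0)] [[-149.0, -74.0], [-59.0, -74.0], [-59.0, -14.0], [-149.0, -14.0]]
top_8.43 [array([-106.1,  -26.3]), array([21.6, 87.4]), np.float64(89.7)] [[-150.0, -37.0], [-62.0, -37.0], [-62.0, -16.0], [-150.0, -15.0]]
scene_8.48 [array([-100.4,  -45.6]), array([91.6, 63.7]), np.float64(0.2)] [[-146.0, -14.0], [-146.0, -78.0], [-54.0, -77.0], [-55.0, -14.0]]
t 8.53 rack [-0.1042 -0.0861] z 0.0467 F [-0.03  0.74 -0.32] grip 0.0401
 shift cm [-0.81  0.17  0.02]  turn deg [ 0.01 -0.05 -0.01]
fp.png
scene0.png
scene_8.48.png
scenecrop.png
top0.png
top2.png
top_8.43.png
topcrop.png
w1.png
wrist2.png
wrist_8.38.png
```

The box is now straight, at y ≈ -44. Another 7.5 mm.

Request:
{"api": "move_arm", "payload": {"moves": [[[-0.25,0,0],[0,0,0]],[[-0.5,0,0],[0,0,0]],[[-0.75,0,0],[0,0,0]],[[-0.75,0,0],[0,0,0]],[[-0.75,0,0],[0,0,0]]]}}

```text
time: 8.95
ee_pos: [0.5289, -0.1089, 0.0467]
ee_rot: [-1.16, 1.283, -1.283]
contact_force: [0.1, -0.4, -0.4]
grip_width: 0.0403
```

```bash
python3 look.py wrist; ls pics|grep wrist_8.9
python3 -c "
from h import *
cmd(-.19,-.12,.15,'y-')"
```

```text
wrist_8.95 [array([-104.4,  -36.9]), array([59.6, 90. ]), np.float64(90.0)] [[-149.0, -67.0], [-59.0, -67.0], [-59.0, -7.0], [-149.0, -7.0]]
wrist_8.95.png
t 9.0 rack [-0.1042 -0.0785] z 0.0468 F [-0.86  0.28  0.18] grip 0.0403
 shift cm [  4.15 -10.32  -8.58]  turn deg [ 1.000e-02  8.996e+01 -0.000e+00]
```

View pics/wrist_8.95.png

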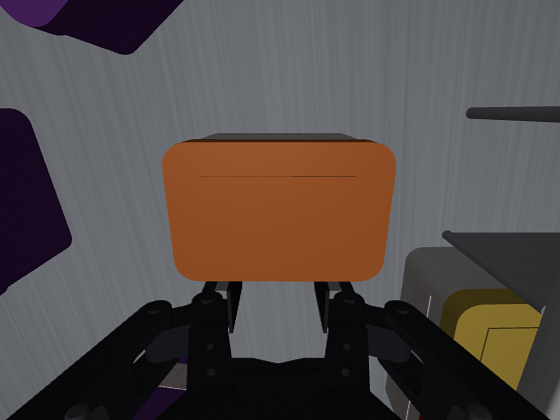

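```bash
python3 -c "
from h import *
from station import manip
s=manip.read_state(); from station import vision
c=vision.capture('wrist'); X=np.eye(4); X[:3,:3]=R.from_rotvec(s['ee_rot']).as_matrix(); X[:3,3]=s['ee_pos']; E=X@c['tool_from_camera']
for uv in((469,113),(446,236)):
  print([torack(onz(c,uv,z,E)).round(4) for z in(0,.03,.06)])
cmd(-.18,-.037,.15,'y-')
"
```

```text
[array([0.0024, 0.0024]), array([-0.0164,  0.0027]), array([-0.0352,  0.0031])]
[array([ 0.0035, -0.0728]), array([-0.0155, -0.0592]), array([-0.0345, -0.0456])]
t 9.05 rack [-0.1042 -0.0786] z 0.0467 F [-0.36  0.61  0.43] grip 0.0397
 shift cm [ -4.16 -10.33  -7.58]  turn deg [1.000e-02 8.996e+01 0.000e+00]
```

Request:
{"api": "move_arm", "payload": {"moves": [[[1,0,0],[0,0,0]],[[2,0,0],[0,0,0]],[[2,-3,0],[0,0,0]],[[2,-7,0],[0,0,0]],[[2,-10.3,0],[0,0,0]],[[1,-10.3,-2],[0,7,0]],[[0,-10.3,-4],[0,14,0]],[[-1,-10.3,-6],[0,21,0]],[[-2,-10.3,-7.6],[0,28,0]],[[-3,-10.3,-7.6],[0,35,0]],[[-4.2,-10.3,-7.6],[0,42,0]],[[-4.2,-10.3,-7.6],[0,49,0]],[[-4.2,-10.3,-7.6],[0,56,0]],[[-4.2,-10.3,-7.6],[0,63,0]],[[-4.2,-10.3,-7.6],[0,70,0]],[[-4.2,-10.3,-7.6],[0,77,0]],[[-4.2,-10.3,-7.6],[0,84,0]],[[-4.2,-10.3,-7.6],[0,90,0]],[[-4.2,-10.3,-7.6],[0,90,0]],[[-4.2,-10.3,-7.6],[0,90,0]]], "grip": 2.4}}

```text
time: 10.72
ee_pos: [0.4575, -0.0606, 0.1498]
ee_rot: [-0.107, -2.171, 2.171]
contact_force: [0.9, -0.6, 0.1]
grip_width: 0.0242
```

```bash
python3 look.py wrist; ls -t pics|head -1
python3 -c "
from h import *
cmd(-.18,-.037,.05,'y-')"
```

```text
wrist_10.72 [array([-104.5,  -37.1]), array([59.7, 89.5]), np.float64(90.0)] [[-149.0, -67.0], [-60.0, -67.0], [-60.0, -7.0], [-149.0, -7.0]]
wrist_10.72.png
t 10.77 rack [-0.1801 -0.0373] z 0.1498 F [-0.37  0.25  0.39] grip 0.024
 shift cm [-0.01  9.98 -0.04]  turn deg [-0.01  0.11 -0.01]
```

Request:
{"api": "move_arm", "payload": {"moves": [[[0,3,0],[0,0,0]],[[0,6,0],[0,0,0]],[[0,8.5,0],[0,0,0]],[[0,10,0],[0,0,0]],[[0,10,0],[0,0,0]],[[-0.4,10,0],[0,0,0]],[[-0.8,10,0],[0,0,0]],[[-1.2,10,0],[0,0,0]],[[-1.6,10,0],[0,0,0]],[[-2.0,10,0],[0,0,0]],[[-2.4,10,0],[0,0,0]],[[-2.8,10,0],[0,0,0]],[[-3.2,10,0],[0,0,0]],[[-3.6,10,0],[0,0,0]],[[-4.0,10,0],[0,0,0]],[[-4.4,10,0],[0,0,0]],[[-4.8,10,0],[0,0,0]],[[-5.2,10,0],[0,0,0]],[[-5.6,10,0],[0,0,0]],[[-5.6,10,0],[0,0,0]]]}}

```text
time: 12.43
ee_pos: [0.5144, -0.0657, 0.0498]
ee_rot: [-0.111, -2.17, 2.171]
contact_force: [0.1, 0.1, -0.3]
grip_width: 0.0243
```

```bash
python3 look.py wrist scene; ls -t pics|head -2
python3 -c "
from h import *
cmd(-.021,-.037,.05,'y-')"
```

```text
wrist_12.43 [array([-67.6, -37. ]), array([59.9, 89.7]), np.float64(90.0)] [[-112.0, -67.0], [-23.0, -67.0], [-23.0, -7.0], [-112.0, -7.0]]
scene_12.48 [array([-67.7, -36.4]), array([89.5, 59.6]), np.float64(0.4)] [[-113.0, -7.0], [-112.0, -67.0], [-23.0, -66.0], [-23.0, -6.0]]
scene_12.48.png
wrist_12.43.png
t 12.53 rack [-0.1236 -0.0368] z 0.0497 F [-0.54 -0.81 -0.34] grip 0.024
 shift cm [-1.026e+01 -2.000e-02  1.000e-02]  turn deg [-0.01 -0.05 -0.06]
```

Request:
{"api": "move_arm", "payload": {"moves": [[[-0.4,0,0],[0,0,0]],[[-0.8,0,0],[0,0,0]],[[-1.2,0,0],[0,0,0]],[[-1.6,0,0],[0,0,0]],[[-2.0,0,0],[0,0,0]],[[-2.4,0,0],[0,0,0]],[[-2.8,0,0],[0,0,0]],[[-3.2,0,0],[0,0,0]],[[-3.6,0,0],[0,0,0]],[[-4.0,0,0],[0,0,0]],[[-4.0,0,0],[0,0,0]]]}}

```text
time: 13.45
ee_pos: [0.554, -0.0697, 0.0499]
ee_rot: [-0.111, -2.17, 2.171]
contact_force: [-0.6, 0.4, 0.4]
grip_width: 0.0241
```

```bash
python3 look.py wrist; ls -t pics|head -1
```

```text
wrist_13.45 [array([-36. , -37.1]), array([60. , 72.3]), np.float64(90.0)] [[-72.0, -67.0], [0.0, -67.0], [0.0, -7.0], [-72.0, -7.0]]
wrist_13.45.png
```

```bash
cp pics/$(ls -t pics|head -1) pics/cur1.png; python3 -c "
from h import *
cmd(-.021,-.037,.05,'y-')"
```

```text
t 13.5 rack [-0.0835 -0.0369] z 0.0499 F [ 0.31  0.08 -0.19] grip 0.0238
 shift cm [-6.25 -0.01  0.01]  turn deg [-0.01 -0.04 -0.06]
```

View pics/cur1.png

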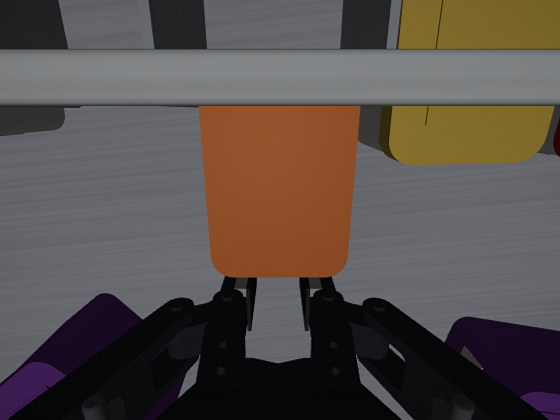

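The box's front is under the rail at (280,105) and lies between the two dividers at (180,25) and (365,25). Continuing.

Request:
{"api": "move_arm", "payload": {"moves": [[[-0.4,0,0],[0,0,0]],[[-0.8,0,0],[0,0,0]],[[-1.2,0,0],[0,0,0]],[[-1.6,0,0],[0,0,0]],[[-2.0,0,0],[0,0,0]],[[-2.4,0,0],[0,0,0]],[[-2.8,0,0],[0,0,0]],[[-3.2,0,0],[0,0,0]],[[-3.6,0,0],[0,0,0]],[[-4.0,0,0],[0,0,0]],[[-4.4,0,0],[0,0,0]],[[-4.8,0,0],[0,0,0]],[[-5.2,0,0],[0,0,0]],[[-5.5,0,0],[0,0,0]],[[-5.5,0,0],[0,0,0]]]}}

```text
time: 14.75
ee_pos: [0.6086, -0.0752, 0.0498]
ee_rot: [-0.111, -2.17, 2.17]
contact_force: [-0.6, 0.0, 0.8]
grip_width: 0.0241
```

```bash
python3 -c "
from h import *
cmd(-.021,-.037,.05,'y-')"; python3 look.py scene; cp pics/$(ls -t pics|head -1) pics/cur2.png
```

```text
t 14.75 rack [-0.0283 -0.0369] z 0.0498 F [-0.64  0.02  0.75] grip 0.0241
 shift cm [-0.73 -0.02  0.01]  turn deg [-0.01 -0.05 -0.06]
scene_14.75 [array([ 40.7, -38.1]), array([71.4, 61. ]), np.float64(0.1)] [[5.0, -8.0], [5.0, -69.0], [76.0, -69.0], [76.0, -7.0]]
```

View pics/cur2.png

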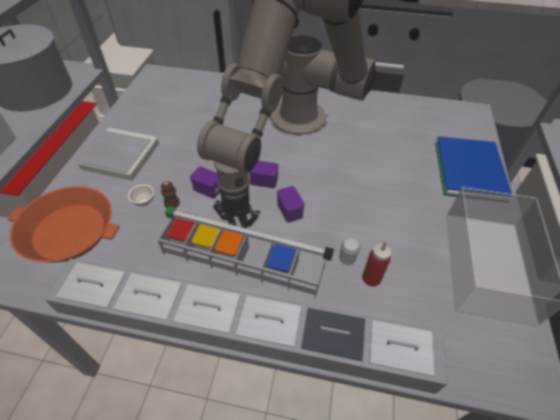

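Nearly home, with no contact at the stop yet. The orange lid is in bay 3 at (229,242). I'll take small steps until the force rises.

Request:
{"api": "move_arm", "payload": {"moves": [[[-0.2,0,0],[0,0,0]],[[-0.4,0,0],[0,0,0]],[[-0.6,0,0],[0,0,0]],[[-0.7,0,0],[0,0,0]],[[-0.7,0,0],[0,0,0]]]}}

```text
time: 15.22
ee_pos: [0.615, -0.0758, 0.0498]
ee_rot: [-0.11, -2.17, 2.17]
contact_force: [-0.6, 0.8, -0.2]
grip_width: 0.0239
```

Request:
{"api": "move_arm", "payload": {"moves": [[[-0.1,0,0],[0,0,0]],[[-0.2,0,0],[0,0,0]],[[-0.3,0,0],[0,0,0]],[[-0.3,0,0],[0,0,0]]]}}

```text
time: 15.55
ee_pos: [0.6176, -0.0761, 0.0498]
ee_rot: [-0.109, -2.169, 2.17]
contact_force: [-2.3, 0.6, 1.8]
grip_width: 0.0241
```

Request:
{"api": "move_arm", "payload": {"moves": [[[-0.1,0,0],[0,0,0]],[[-0.2,0,0],[0,0,0]],[[-0.2,0,0],[0,0,0]]]}}

```text
time: 15.8
ee_pos: [0.6176, -0.076, 0.0498]
ee_rot: [-0.104, -2.168, 2.167]
contact_force: [-10.4, 0.4, 7.0]
grip_width: 0.0241
```

It's against the stop: 10 N with no further travel. Backing off and lifting clear.

Request:
{"api": "move_arm", "payload": {"moves": [[[0.3,0,0],[0,0,0]],[[1,0,0],[0,0,0]],[[2,0,0],[0,0,0]],[[4,0,0],[0,0,0]],[[6,0,0],[0,0,0]],[[6,-4,0],[0,0,0]],[[6,-8,0],[0,0,0]],[[6,-12,0],[0,0,0]],[[8,-15,0],[0,0,0]],[[11,-15,0],[0,0,0]],[[14,-15,0],[0,0,0]],[[17,-15,0],[0,0,0]],[[18,-15,0],[0,0,0]],[[18,-15,0],[0,0,0]]]}}

```text
time: 16.97
ee_pos: [0.4387, -0.0577, 0.2002]
ee_rot: [-0.11, -2.17, 2.17]
contact_force: [1.0, 0.3, 0.0]
grip_width: 0.0239
```

```bash
python3 look.py scene top wrist; python3 - <<'E'
from h import *
import glob
from station import vision
cmd(0,0,.2)
c=vision.capture("scene"); im=c["image"][140:300,140:350,::-1]; cv2.imwrite("pics/fin.png",cv2.resize(im,None,fx=3.5,fy=3.5,interpolation=cv2.INTER_CUBIC))
E
```

```text
scene_16.97 [array([ 43.7, -38.2]), array([77.3, 60.8]), np.float64(0.1)] [[5.0, -8.0], [5.0, -69.0], [82.0, -69.0], [82.0, -8.0]]
top_17.02 [array([ 50.4, -38.2]), array([59.4, 58. ]), np.float64(89.8)] [[21.0, -68.0], [79.0, -68.0], [80.0, -9.0], [22.0, -8.0]]
t 17.12 rack [-0.1958 -0.0369] z 0.2001 F [ 0.71 -1.15 -0.57] grip 0.0245
 shift cm [-19.58   0.06  -3.71]  turn deg [-0.02 -0.06 -0.13]
```

View pics/fin.png

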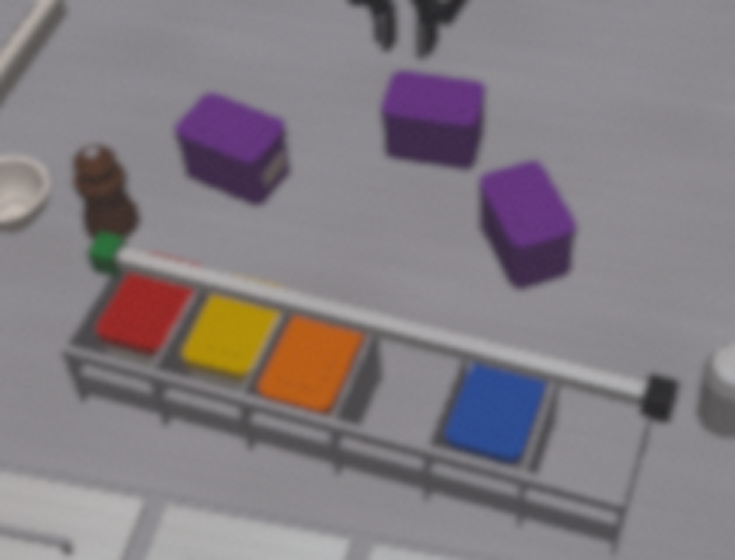

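The orange box fills the third bay at crop (312,362). Its far edge is at rack x 80–82 mm, the stop, its y is -38 mm and its yaw ≈ 0. The other things look unmoved.

```bash
python3 -c "
from station import finish_job
print(finish_job())"
```

```text
the job is handed in; nothing more can be done
None
```

I counted along the rail and pushed the orange-lidded box home in the third bay, then took the hand clear and handed the job in at about 17 s. No verdict is reported.

- **Counting:** I ran the closed fingertip along the front rail from bay 1 at the green-capped end (-y) to bay 3. It read about 8–13 N down at each of the three readings on the way, and I lifted off at y = -38 mm.
- **Box:** I straightened and centred it with two spread fingertips against its side. I then pushed it in from behind until it stopped at about 10 N.
- **Last checks:** the scene and top views put the far edge of the box at rack x = 80–82 mm (the stop is at 80), y = -38 mm against -37 ideal, and in line within about 0.2°. The gripper was well clear, and the other boxes and the purple look-alikes looked unmoved in the scene view. I judged that by eye and did not measure it.
- **Did not yield:** the last wrist picture returned no box outline, and the rail hid part of the lid from the other two cameras. The home position therefore rests on the far edge and the stop force, not on a full outline.

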